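# Seat a drilling template on its locating pins and button it down

## Robot

A 7-joint arm with a two-finger parallel gripper is mounted at the origin on the work surface. World frame = base frame: x ahead of the robot, y to its left, z up, the work surface at z = 0. Lengths are in mm, angles in rad, forces in N, time in s.
With the tool pointing down it reaches from about 425 to 1025 mm from the base axis. Payload 9.4 kg.
Tool frame: the origin (TCP) lies at the very end of the fingers, on their centre line; the grasp point (between the pads) lies manip.hold_point_z behind it (manip.hold_point_z is the distance from the TCP to the grasp point, in mm); z points along the fingers, y is the line along which they close (so a half turn about z gives the same grasp; the last joint's range is limited). The gripper opens to 93 mm and grips with 3 to 60 N. Pads are 15 mm wide; open, the fingers measure 128 mm over their backs; the gripper's body (75 mm by 188 mm) begins 65 mm behind the grasp point.
Start: joints at [-1.383, 0.599, -0.003, 1.599, 0.002, 0.943, -0.08], TCP at [189.749, 699.728, 218.618] pointing down, gripper open.
Joint ranges: [-2.57, 2.57], [-0.35, 1.97], [-1.29, 1.29], [0.11, 2.56], [-1.05, 4.19], [0.11, 1.86], [-2.63, 2.63]. Speed limits (rad/s): [2.22, 2.22, 3.01, 3.01, 3.14, 3.14, 3.14].

## Interface

Orientations are given as a 3x3 rotation matrix whose columns are the frame's x, y, z axes.
In Python, from rig import manip, grab_frame, camera_params, look_for, silhouettes, spot_point gives the robot as it stands. The module is installed in compiled form; this text tells all that it offers.
- The arm moves only by the tool play_rows, never from a script. Its argument "moves" is one flat list of numbers, 5 for each row, row after row: the shift along the world's x, y, z in mm, then the turn about the world's z in rad, then the gripper command: -1 is shut, 1 is fully open, values between are in proportion. A call has 1 to 10 rows; each row shifts and turns the commanded pose from where the row before left it; what a row does not reach is not made up. A row lasts 1/8 s, in which the tool goes at most 62.5 mm and 10.7 degrees, less where a joint would pass 70% of its speed; a pose out of reach is approached as far as the arm can. A call with a gripper value outside its range is refused whole. The fingers move at their own pace and stop on an object; "squeeze" is the grip in N (left out, the last holds). Time passes only in rows, so rows that do not move let the fingers close. It gives the time, the measured TCP pose, the force, the opening and the grip force at its end, in the units of the state.
- manip.get_state(): the state, without advancing time (a new reading comes with each control period).
- grab_frame(name): name is "scene" or "side" or "wrist"; returns (picture, depth): 384x512x3 uint8, red, green, blue; 384x512 float32, mm along the optical axis (not along the pixel's ray), 0 where there is no reading.
- camera_params(name): a dict with "fx", "fy", "cx", "cy" (pixels), "position" and "attitude" of the camera in the world. Camera axes: x right, y up, looking along -z (the intrinsics and any distortion apply to the point x, -y, -z); pixel columns grow to the right and rows downward; lengths in mm; the calibration is good to about 2 mm. A picture is of the moment at which its call begins: read the wrist's pose just before it. camera_params takes no time and is no camera call; for the wrist camera it gives the pose at the moment of the call.
- manip.close_job(): hands the job in; it is judged then, once.
Trained networks look in the newest picture that a camera, given by its name, has taken for a name from the list of things; names that differ only in an ending like _2 or _b are one class to them, and where a whole thing is asked for, a point or a joint stands for the part that bears it (a point fixed in the world has none). Each returns a list of dicts, best first, with "score" (0 to 1); they miss things now and then, are a little off and sometimes report something else, mostly with a low value. They report only what shows in the picture. A call takes as long as a camera call.
- look_for(camera, thing): "centre" ([column, row] in pixels, amid what is visible of it).
- silhouettes(camera, thing): "pixels" (384x512 bool, what is visible of it) and "centre" ([column, row] in pixels, amid what is visible of it).
- spot_point(camera, thing): "centre" ([column, row] in pixels: a listed point, or the origin of a listed thing).
The state is a dict: "clock": time; "joints": joint angles; "joint_vel": joint speeds; "joint_torque": joint torques, N m; "tcp_pos": TCP position; "eef_rot": TCP orientation; "ft_force": force on the tool from outside, world axes, zero at the start; "ft_torque": the same for the moment, N m; "width": opening from 0.0 (shut) to 1.0 (fully open); "finger_force": force on a finger pad.
Only numpy, scipy, OpenCV 4.12 (cv2) and the standard library are available. Lean on these libraries where they do the work, as an engineer would, in place of code of your own. Each camera call takes 0.05 s, during which the arm holds its last target. There are 200 camera calls.

## Task

Pick up the brown drilling template by its wooden grip, lay it on the round seat blank and feel it about with light pressure, lowering it slowly, until both of its holes drop over the two locating pins and it lies flush on the blank, either way round. Then swing the wooden turn button by its knob all the way across the edge of the template to hold it down, and let go. Do not force it, knock it or let it drop hard, and leave the bowl, the mallet and the screw tin where they are.

Things in the scene. Friction and masses are not known exactly. Their poses are not given: they have to be found in the camera images.
- template: Drilling template: flat dark-brown plate 180 (x) x 116 (y) x 8 mm, about 0.35 kg, wooden grip on top. Two through holes of 12 mm diameter on its x axis, 65 mm either side of the centre, take the pins; the four brass drill bushes near the corners do not. Origin: centre of the underside, z up. Starts flat on the bench; fits either way round. Home: underside 48 mm above the bench.
- template_grip (a point): Centre of the template's upright wooden grip, 33 mm above the template's underside. The grip is a bar 80 mm long (along the template's x), 18 mm thick (along y), from 8 to 54 mm above the underside. Set the template down on the pins or the blank at no more than about 10 mm/s: faster counts as a knock.
- fixture: Drilling fixture, fixed to the bench: plywood board 18 mm thick, 224 (x) x 257 (y) mm, with a round light-wood seat blank on it, 200 mm across, 30 mm thick, its top 48 mm above the bench. Origin: nominal centre of the blank, at bench height; x along the line of pins, z up; the button stands on the +y side.
- pins_nominal (a point): Nominal point midway between the two pins, on the blank's top. Rigid steel pins, 10 mm diameter, 0.5 mm bevel at the tip, 10 mm proud of the blank, 65 mm either side along the fixture's x. The blank was screwed down by hand and is fast, but blank and pins together really lie up to 8 mm off this point in the fixture's x and in its y (not turned): this is not measured.
- button_knob (a point): Middle of the turn button's upright round wooden knob, 18 mm diameter, from 14 mm below to 14 mm above this point, which is 84.5 mm above the bench and 62 mm from the pivot. Its foot stands on the flat bar of the button.
- button_pivot (a point): Upright pivot of the turn button, on the bar's top, 70.5 mm above the bench. The button is a dark wooden bar 98 x 18 x 12 mm, one end 84 mm from the pivot; its underside passes 2.5 mm over the top of a template that is home and is blocked by one that is not.
- button (a joint): Angle of the turn button about its upright pivot, rad: 0 = turned aside, bar pointing to the fixture's -x; it grows counter-clockwise seen from above, to its stop at 1.57 = bar pointing to the fixture's -y, across the template's edge. Turns with light friction (about 1 N at the knob) and stays where it is left.
- bowl: Small turned wooden bowl, 90 mm across, 45 mm high, standing on the bench; leave alone. Origin: centre of its underside.
- mallet: Wooden mallet lying on the bench: dark block head 55 x 110 x 64 mm, round handle 190 mm long to its -x; leave alone. Origin: under the middle of the head.
- screw_tin: Round steel tin with a green lid, 74 mm across, 57 mm high, standing on the bench; leave alone. Origin: centre of its underside.

How it is judged (in metres and radians):
On the way:
1. the template lies flush on the blank with both pins through its holes, the button still turned aside (z of template in the frame of fixture between 0.045 and 0.0505 m and horizontal distance between template and fixture below 0.014 m and angle between the x axis of template and the x axis of fixture, either way round below 0.09 rad and angle between template's own z axis and vertical below 0.03 rad and value of joint button below 0.7 rad), for 0.2 s.
At the end, for the whole second after the job is handed in: Template flush on the blank (underside within 2.5 mm of its top, tilt under 0.03 rad), both pins through its holes (centre within 14 mm of the fixture's origin, long axis within 0.09 rad of its x, either way round); button beyond 1.4 rad; template at rest, all let go (z of template in the frame of fixture between 0.045 and 0.0505 m and horizontal distance between template and fixture below 0.014 m and angle between the x axis of template and the x axis of fixture, either way round below 0.09 rad and angle between template's own z axis and vertical below 0.03 rad and value of joint button above 1.4 rad and linear speed of template below 0.02 m/s); the robot touches nothing.
It fails at once if the template is forced, knocked or dropped hard: more than 60 N between the template and the fixture (board, blank, pins or button) (contact force between template and fixture above 60 N).
It fails at once if the bowl is moved by more than 20 mm (distance of bowl from where it was at the start of the episode above 0.02 m).
It fails at once if the mallet is moved by more than 20 mm (distance of mallet from where it was at the start of the episode above 0.02 m).
It fails at once if the screw tin is moved by more than 20 mm (distance of screw_tin from where it was at the start of the episode above 0.02 m).
It also fails if it takes over 72 s, if anything falls off the work surface, if the arm or the gripper's body presses on something with over 40 N, if the wrist force passes 120 N, or if a joint passes its speed limit or range.

## Working session

There is one attempt and no reset: what is moved stays moved. The work goes in short steps, Python scripts to look and compute and a tool call to move; the robot and the scene stay as the last step left them, time stands still between calls to the robot, and variables do not carry over. Pictures are saved under pics/ and viewed, at most 10 in all, crops included, and the job is handed in when it is done.

Besides the shell and the picture viewer there is one more tool, called by a JSON object that holds its "name" and its "arguments", one argument or row to a line. play_rows: Moves the arm, as the interface text tells. Its arguments: {"type":"object","properties":{"moves":{"type":"array","items":{"type":"number"}},"squeeze":{"type":"number"}},"required":["moves"]}

```bash
mkdir -p pics
cat > h.py <<'E'
import numpy as np, cv2
from rig import manip, grab_frame, camera_params, look_for, silhouettes, spot_point
def w(p,cam,px,d):
    u,v=px[0],px[1]
    c=np.array([(u-p['cx'])/p['fx'],-(v-p['cy'])/p['fy'],-1.0])*d
    return np.array(p['attitude'])@c+np.array(p['position'])
def ray_z(p,px,z):
    o=np.array(p['position']); r=w(p,None,px,1.0)-o
    return o+r*(z-o[2])/r[2]
def cloud(p,depth,mask):
    v,u=np.nonzero(mask&(depth>0)); d=depth[v,u]
    c=np.stack([(u-p['cx'])/p['fx'],-(v-p['cy'])/p['fy'],-np.ones(len(u))],1)*d[:,None]
    return c@np.array(p['attitude']).T+np.array(p['position'])
E
python3 - <<'E'
from h import *
np.set_printoptions(precision=3,suppress=True)
print(manip.hold_point_z, manip.get_state())
ims=[]
for cam in ['scene','side']:
    im,d=grab_frame(cam);p=camera_params(cam);print(cam,p)
    np.savez(cam+'.npz',im=im,d=d)
    cv2.imwrite(f'pics/{cam}0.png',im[:,:,::-1])
    for t in ['template','fixture','button','bowl','mallet','screw_tin']:
        r=silhouettes(cam,t)
        for x in r[:1]:
            c=cloud(p,d,x['pixels']); print(t,x['score'],x['centre'],np.median(c,0),c.min(0),c.max(0))
    for t in ['template','template_grip','fixture','pins_nominal','button_knob','button_pivot']:
        z={'template':0,'template_grip':33,'fixture':0,'pins_nominal':48,'button_knob':84.5,'button_pivot':70.5}[t]
        for x in spot_point(cam,t)[:1]: print('pt',t,round(x['score'],2),x['centre'],ray_z(p,x['centre'],z))
E
```

```text
18.8 {'clock': 0.0, 'joints': array([-1.383,  0.6  , -0.003,  1.6  ,  0.002,  0.943, -0.08 ]), 'joint_vel': array([-0.003, -0.   , -0.   ,  0.   ,  0.001, -0.001, -0.001]), 'joint_torque': array([ -0.002, -76.505,   1.497, -25.234,  -0.052,   0.017,   0.   ]), 'tcp_pos': array([189.656, 699.263, 217.792]), 'eef_rot': array([[-0.965,  0.262, -0.   ],
       [ 0.262,  0.965, -0.001],
       [-0.   , -0.001, -1.   ]]), 'ft_force': array([-0.496,  0.64 , -0.133]), 'ft_torque': array([ 0.056, -0.007,  0.009]), 'finger_force': 0.0, 'width': 0.9975758159686212}
scene {'fx': 444.7152268622684, 'fy': 444.7152268622684, 'cx': 255.13188890581154, 'cy': 185.9809923948307, 'position': array([ 1185.53 , -1063.04 ,   890.414]), 'attitude': array([[ 0.885, -0.261,  0.385],
       [ 0.465,  0.489, -0.738],
       [ 0.005,  0.832,  0.554]])}
template 0.86 [202.3, 247.0] [ 590.414 -253.345    9.496] [ 470.776 -316.71    -1.957] [ 673.582 -173.522   59.606]
fixture 0.87 [264.3, 174.9] [578.203 146.84   44.949] [427.632  44.629  -4.368] [698.513 406.119 100.665]
bowl 0.56 [131.8, 283.7] [ 514.53  -476.13
[... 1183 characters left out ...]
283.184  71.457] [466.115 229.165  31.064] [553.552 316.249 102.223]
bowl 0.82 [302.7, 135.4] [ 527.945 -475.282   34.086] [ 487.934 -558.074    0.446] [ 579.877 -439.943   48.804]
mallet 0.73 [226.6, 340.0] [512.01  500.771  59.975] [461.858 398.388  -0.062] [598.058 570.501  68.188]
screw_tin 0.61 [179.0, 204.1] [787.842  97.441  48.   ] [760.594 -48.214  -0.204] [867.041 115.469  61.162]
pt template 0.78 [277.1, 170.9] [ 573.74  -235.875    0.   ]
pt template_grip 0.58 [275.2, 163.4] [ 579.626 -226.729   33.   ]
pt fixture 0.78 [245.9, 243.7] [571.241 174.311   0.   ]
pt button_knob 0.56 [270.6, 247.7] [486.944 272.664  84.5  ]
pt button_pivot 0.64 [242.6, 258.0] [540.988 305.072  70.5  ]
```

Run:
```python
from h import *
np.set_printoptions(precision=1,suppress=True)
for cam in ['scene','side']:
    f=np.load(cam+'.npz');p=camera_params(cam);m=np.ones(f['d'].shape,bool);c=cloud(p,f['d'],m)
    def sel(x0,x1,y0,y1,z0,z1): 
        k=(c[:,0]>x0)&(c[:,0]<x1)&(c[:,1]>y0)&(c[:,1]<y1)&(c[:,2]>z0)&(c[:,2]<z1);return c[k]
    def r(n,q):
        if len(q)>5: print(cam,n,len(q),cv2.minAreaRect(q[:,:2].astype(np.float32)),np.median(q,0))
    r('plate',sel(450,700,-350,-140,5,12)); r('griptop',sel(450,700,-350,-140,48,62))
    r('board',sel(400,720,20,350,14,22)); b=sel(430,700,40,300,44,52); r('blank',b)
    r('pins',sel(480,660,110,230,53,62)); r('bar',sel(420,650,220,360,66,75)); r('knob',sel(420,650,220,360,92,104))
a=[cv2.resize(cv2.imread(f'pics/{n}0.png')[60:320,100:400] ,(600,520)) for n in ['scene','side']]
cv2.imwrite('pics/b.png',cv2.resize(np.hstack(a),(800,347)))
cv2.imwrite('pics/a.png',cv2.resize(cv2.imread('pics/side0.png')[130:300,150:370],(800,600)))
```

```text
scene plate 1201 ((575.4110107421875, -247.33364868164062), (244.2426300048828, 205.25794982910156), 0.07626640051603317) [ 592.4 -258.5    8.9]
scene griptop 131 ((576.2193603515625, -243.4132080078125), (20.1001033782959, 80.55076599121094), 82.2732925415039) [ 579.4 -245.7   54.2]
scene board 539 ((563.56494140625, 195.0299072265625), (224.45761108398438, 271.35491943359375), 11.742260932922363) [636.2 156.6  18.9]
scene blank 1093 ((558.7567138671875, 175.9471435546875), (196.5455780029297, 196.9160919189453), 47.18883514404297) [563.9 168.2  49.2]
scene pins 43 ((567.8377075195312, 167.1645965576172), (103.91740417480469, 155.06985473632812), 84.16259765625) [578.6 184.7  53.8]
scene bar 79 ((509.8013916015625, 284.99749755859375), (96.4562759399414, 30.1082763671875), 30.270584106445312) [507.9 282.1  70.7]
scene knob 16 ((488.343505859375, 268.56768798828125), (15.003572463989258, 13.700260162353516), 12.74740982055664) [488.9 267.9  98.3]
side plate 631 ((575.376953125, -233.48406982421875), (143.31382751464844, 220.69387817382812), 80.07624816894531) [ 567.6 -222.1    9.7]
side griptop 87 ((573.8367309570312, -238.70819091796875), (23.011003494262695, 77.49178314208984), 76.9319076538086) [ 572.  -237.3   54.3]
side board 2496 ((559.7312622070312, 202.67337036132812), (223.9191436767578, 246.27615356445312), 11.851105690002441) [562.  280.8  19.3]
side blank 2749 ((561.2955932617188, 174.10943603515625), (197.37841796875, 179.18556213378906), 29.488710403442383) [561.8 187.1  49.8]
side pins 30 ((558.9881591796875, 179.54856872558594), (138.3874053955078, 10.084693908691406), 11.510359764099121) [558.6 179.4  58.1]
side bar 265 ((508.523193359375, 286.3846740722656), (97.0506820678711, 18.244802474975586), 29.497329711914062) [510.6 289.1  71.3]
side knob 54 ((485.39410400390625, 272.3069152832031), (15.099714279174805, 17.861764907836914), 12.54050064086914) [484.7 275.1  99. ]
```

View pics/scene0.png

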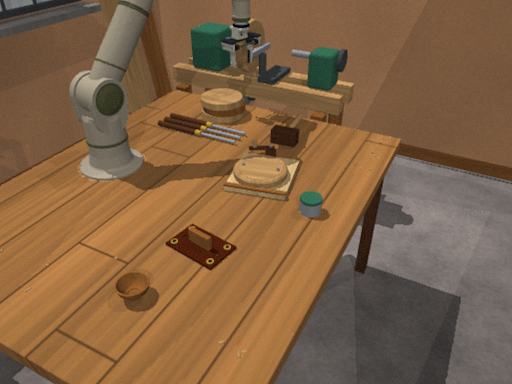

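View pics/a.png

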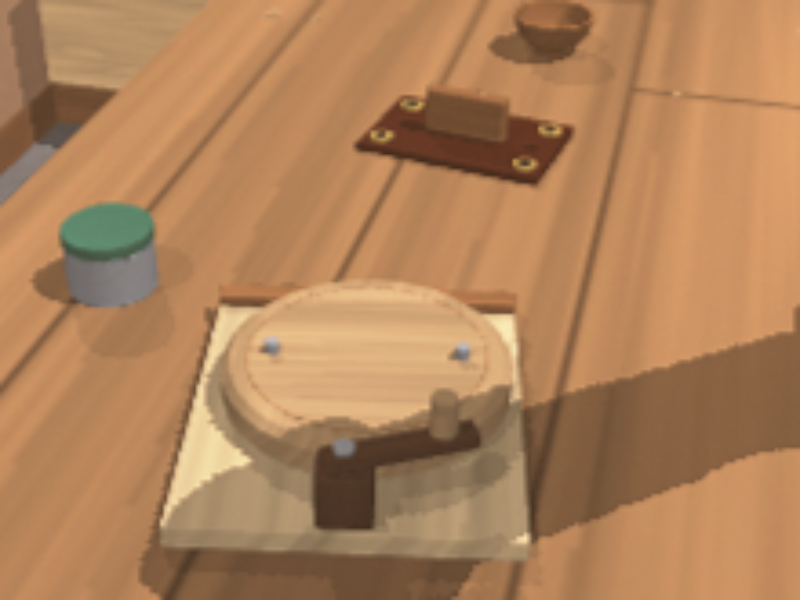

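{"name": "play_rows", "arguments": {
  "moves": [30,-48,0,0.01,1,30,-50,0,0.01,1,30,-50,0,0.01,1,30,-50,0,0.01,1,30,-50,0,0.01,1,30,-50,0,0.01,1,30,-50,0,0.01,1,30,-50,0,0.01,1,30,-50,0,0.01,1,30,-50,0,0.01,1]
}}

```text
clock: 2.55
tcp_pos: [490.7, 200.2, 219.0]
eef_rot: [[-0.987, 0.164, 0.001], [0.164, 0.987, 0.0], [-0.001, 0.001, -1.0]]
ft_force: [1.6, 1.2, -0.2]
width: 1.001
finger_force: 0.0
```

{"name": "play_rows", "arguments": {
  "moves": [10,-55,0,0,1,10,-55,0,0,1,10,-55,0,0,1,10,-55,0,0,1,10,-55,0,0,1,10,-55,0,0,1,10,-55,0,0,1,10,-50,0,0,1,5,-10,0,0,1,0,0,0,0,1]
}}

```text
clock: 3.8
tcp_pos: [574.8, -243.4, 218.4]
eef_rot: [[-0.986, 0.165, -0.0], [0.165, 0.986, 0.0], [0.0, 0.0, -1.0]]
ft_force: [0.5, 1.1, -1.1]
width: 1.0
finger_force: 0.0
```

```bash
cat > look.py <<'E'
from h import *
np.set_printoptions(precision=2,suppress=True)
s=manip.get_state();p=camera_params('wrist');im,d=grab_frame('wrist');np.savez('wrist.npz',im=im,d=d)
print(s['clock'],s['tcp_pos'],np.arctan2(s['eef_rot'][1,1],s['eef_rot'][0,1]),s['ft_force'])
c=cloud(p,d,np.ones(d.shape,bool))
x,y,_=s['tcp_pos']
def r(n,z0,z1,R=170):
    q=c[(c[:,2]>z0)&(c[:,2]<z1)&(np.hypot(c[:,0]-x,c[:,1]-y)<R)]
    if len(q)>5: print(n,len(q),cv2.minAreaRect(q[:,:2].astype(np.float32)),np.median(q,0))
r('griptop',51,58);r('plate',6,11,130)
for t in ['template','template_grip']:
    for o in spot_point('wrist',t)[:1]: print(t,o['score'],ray_z(p,o['centre'],0 if t=='template' else 33))
for o in silhouettes('wrist','template')[:1]:
    q=cloud(p,d,o['pixels']); print('sil',cv2.minAreaRect(q[q[:,2]<14][:,:2].astype(np.float32)))
cv2.imwrite('pics/w1.png',im[:,:,::-1])
E
python3 look.py
```

```text
3.8 [ 574.79 -243.37  218.38] 1.4050498600579846 [ 0.47  1.06 -1.1 ]
griptop 854 ((573.0462036132812, -243.76243591308594), (17.185199737548828, 77.60079193115234), 80.8344497680664) [ 571.57 -243.39   53.09]
plate 9609 ((574.0421752929688, -243.76693725585938), (116.20631408691406, 179.80918884277344), 80.71382904052734) [ 564.58 -241.28    7.46]
template 0.81 [ 572.92 -243.5     0.  ]
template_grip 0.7 [ 572.62 -243.32   33.  ]
sil ((573.2372436523438, -243.65335083007812), (116.27279663085938, 181.26483154296875), 80.67687225341797)
```

View pics/w1.png

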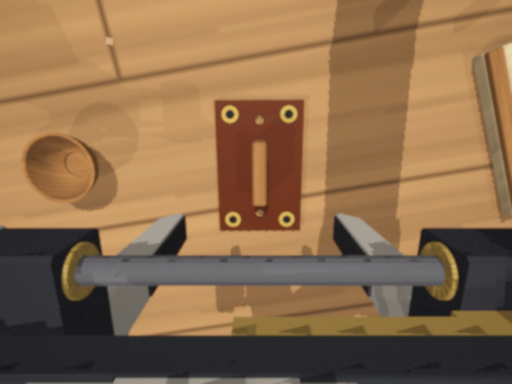

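The wrist view shows the template at about (260,165), with its grip upright between the fingers and its two pin holes at (259,120) and (260,212). The bowl, at (60,168), is clear. I'll descend and grip.

{"name": "play_rows", "arguments": {
  "moves": [-1.5,-0.4,-40,0.004,1,0,0,-40,0,1,0,0,-40,0,1,0,0,-40,0,1,0,0,-25,0,1,0,0,-12,0,1,0,0,-5,0,1,0,0,0,0,-1,0,0,0,0,-1,0,0,0,0,-1],
  "squeeze": 40
}}

```text
clock: 5.25
tcp_pos: [573.6, -243.8, 17.4]
eef_rot: [[-0.987, 0.16, 0.001], [0.16, 0.987, -0.0], [-0.001, -0.0, -1.0]]
ft_force: [0.2, 0.1, 0.5]
width: 0.729
finger_force: 0.0
```

{"name": "play_rows", "arguments": {
  "moves": [0,0,0,0,-1,0,0,0,0,-1,0,0,0,0,-1,0,0,0,0,-1]
}}

```text
clock: 5.75
tcp_pos: [573.2, -243.7, 16.6]
eef_rot: [[-0.987, 0.16, -0.0], [0.16, 0.987, 0.0], [0.0, 0.0, -1.0]]
ft_force: [0.5, 0.6, -0.3]
width: 0.299
finger_force: 0.0
```

{"name": "play_rows", "arguments": {
  "moves": [0,0,0,0,-1,0,0,0,0,-1,0,0,0,0,-1,0,0,0,0,-1,0,0,2,0,-1,0,0,4,0,-1,0,0,10,0,-1,0,0,20,0,-1,0,0,40,0,-1,0,0,40,0,-1]
}}

```text
clock: 7.0
tcp_pos: [573.1, -243.7, 135.0]
eef_rot: [[-0.987, 0.16, 0.0], [0.16, 0.987, -0.0], [-0.001, -0.0, -1.0]]
ft_force: [0.8, -0.0, -2.6]
width: 0.194
finger_force: 40.0
```

{"name": "play_rows", "arguments": {
  "moves": [0,20,40,0,-1,0,30,20,0.04,-1,0,30,0,0.04,-1,0,30,0,0.04,-1,0,30,0,0.04,-1,0,30,0,0.04,-1,0,30,0,0.04,-1,0,20,0,0.04,-1,0,10,0,0.04,-1,0,0,0,0,-1]
}}

```text
clock: 8.25
tcp_pos: [573.3, -13.7, 192.9]
eef_rot: [[-0.987, -0.16, 0.0], [-0.16, 0.987, -0.0], [-0.0, -0.0, -1.0]]
ft_force: [0.8, -0.8, -2.7]
width: 0.189
finger_force: 40.0
```

Run:
```python
from h import *
np.set_printoptions(precision=2,suppress=True)
s=manip.get_state();p=camera_params('wrist');im,d=grab_frame('wrist')
print(s['clock'],s['tcp_pos'],np.arctan2(s['eef_rot'][1,1],s['eef_rot'][0,1]),s['ft_force'],s['ft_torque'],s['width'],s['finger_force'])
np.savez('wrist.npz',im=im,d=d,pos=p['position'],att=p['attitude'],K=[p['fx'],p['fy'],p['cx'],p['cy']],tcp=s['tcp_pos'])
cv2.imwrite('pics/w2.png',im[:,:,::-1])
c=cloud(p,d,np.ones(d.shape,bool))
for n,z0,z1 in [('board',14,22),('blank',45,51),('pins',54,62),('bar',67,74),('knob',94,104)]:
    q=c[(c[:,2]>z0)&(c[:,2]<z1)&(c[:,1]>20)&(c[:,1]<360)&(c[:,0]<720)&(c[:,0]>420)]
    if len(q)>5: print(n,len(q),cv2.minAreaRect(q[:,:2].astype(np.float32)),np.median(q,0))
```

```text
8.25 [573.28 -13.66 192.91] 1.7309831200593806 [ 0.83 -0.76 -2.69] [0.03 0.   0.01] 0.18948695597511286 39.99878525733948
board 3928 ((548.7557373046875, 206.4344482421875), (205.5683135986328, 210.84315490722656), 11.847172737121582) [472.64 249.    17.44]
blank 18426 ((548.243896484375, 179.34930419921875), (174.2481689453125, 183.46749877929688), 8.321223258972168) [542.83 179.13  47.87]
pins 153 ((557.6831665039062, 176.83132934570312), (138.8837127685547, 10.178760528564453), 11.970688819885254) [497.75 166.77  57.11]
```

View pics/w2.png

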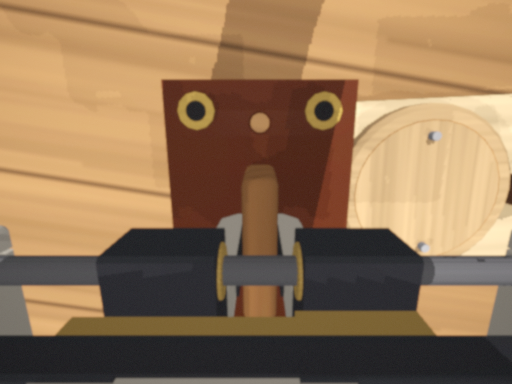

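The wrist view shows the held template level. Its far hole is at (260,122), and the two pins stand on the blank at (434,136) and (424,247). I'll measure the pins and the hole in this one frame.

Run:
```python
from h import *
np.set_printoptions(precision=2,suppress=True)
f=np.load('wrist.npz');im=f['im'];d=f['d'];K=f['K']
p=dict(fx=K[0],fy=K[1],cx=K[2],cy=K[3],position=f['pos'],attitude=f['att'])
c=cloud(p,d,np.ones(d.shape,bool))
P=[]
for lo in (0,1):
    q=c[(c[:,2]>56)&(c[:,2]<60)&(c[:,1]>120)&(c[:,1]<240)&((c[:,0]>557)==bool(lo))]
    b=cv2.minEnclosingCircle(q[:,:2].astype(np.float32));P.append(np.array(b[0]));print('pin',len(q),b,q[:,:2].mean(0),np.median(q[:,2]))
print('mid',(P[0]+P[1])/2,'ang',np.degrees(np.arctan2(*(P[1]-P[0])[::-1])))
# plate
q=c[(np.hypot(c[:,0]-573,c[:,1]+14)<115)&(c[:,2]>180)&(c[:,2]<190)]
print('plate z',np.median(q[:,2]),cv2.minAreaRect(q[:,:2].astype(np.float32)))
zt=np.median(q[:,2])
# hole: light disc inside brown plate
g=im[100:145,235:285].astype(int);m=(g[:,:,1]>90).astype(np.uint8)
n,l,st,ce=cv2.connectedComponentsWithStats(m);print(st[1:],ce[1:])
i=1+np.argmax(st[1:,4]);px=ce[i]+[235,100]
H=ray_z(p,px,zt-4);print('hole',px,H,ray_z(p,px,zt),'rel tcp',H[:2]-f['tcp'][:2])
```

```text
pin 70 ((493.9600830078125, 163.72178649902344), 5.109677791595459) [494.38 163.67] 57.27645652666601
pin 53 ((621.3406982421875, 190.54049682617188), 5.084831714630127) [621.35 190.23] 57.42022398339077
mid [557.65 177.13] ang 11.889406912875048
plate z 183.75166348057692 ((564.7656860351562, -15.127090454101562), (162.44363403320312, 116.6174545288086), 9.132017135620117)
[[ 15  13  20  19 296]] [[24.39 22.18]]
hole [259.39 122.18] [509.19 -24.19 179.75] [509.14 -24.2  183.75] rel tcp [-64.09 -10.53]
```

{"name": "play_rows", "arguments": {
  "moves": [-3,30,0,0.008,-1,-3,40,0,0.01,-1,-3,40,0,0.01,-1,-3,40,0,0.01,-1,-3,30,0,0.01,-1,-0.7,11,-10,0,-1,0,0,-30,0,-1,0,0,-30,0,-1,0,0,-20,0,-1,0,0,-8,0,-1]
}}

```text
clock: 9.55
tcp_pos: [557.3, 175.1, 93.0]
eef_rot: [[-0.979, -0.203, -0.002], [-0.203, 0.979, -0.002], [0.002, -0.001, -1.0]]
ft_force: [0.7, -0.0, -2.5]
width: 0.189
finger_force: 40.0
```

{"name": "play_rows", "arguments": {
  "moves": [0,0,0,0,-1,0,0,0,0,-1]
}}

```text
clock: 9.8
tcp_pos: [558.1, 177.0, 95.3]
eef_rot: [[-0.979, -0.205, 0.001], [-0.205, 0.979, 0.0], [-0.001, -0.0, -1.0]]
ft_force: [-0.8, -0.6, -2.3]
width: 0.192
finger_force: 40.0
```

Run:
```python
from h import *
np.set_printoptions(precision=2,suppress=True)
s=manip.get_state();p=camera_params('wrist');im,d=grab_frame('wrist')
print(s['clock'],s['tcp_pos'],np.degrees(np.arctan2(s['eef_rot'][1,1],s['eef_rot'][0,1]))-90,s['ft_force'],s['ft_torque'])
np.savez('wrist3.npz',im=im,d=d,pos=p['position'],att=p['attitude'],K=[p['fx'],p['fy'],p['cx'],p['cy']],tcp=s['tcp_pos'])
print(p['position'])
cv2.imwrite('pics/w3.png',cv2.resize(im[80:200,180:340,::-1],(800,600),interpolation=cv2.INTER_NEAREST))
```

```text
9.8 [558.12 177.02  95.3 ] 11.832889291683841 [-0.84 -0.65 -2.31] [0.02 0.03 0.03]
[492.27 163.05 260.61]
```

View pics/w3.png

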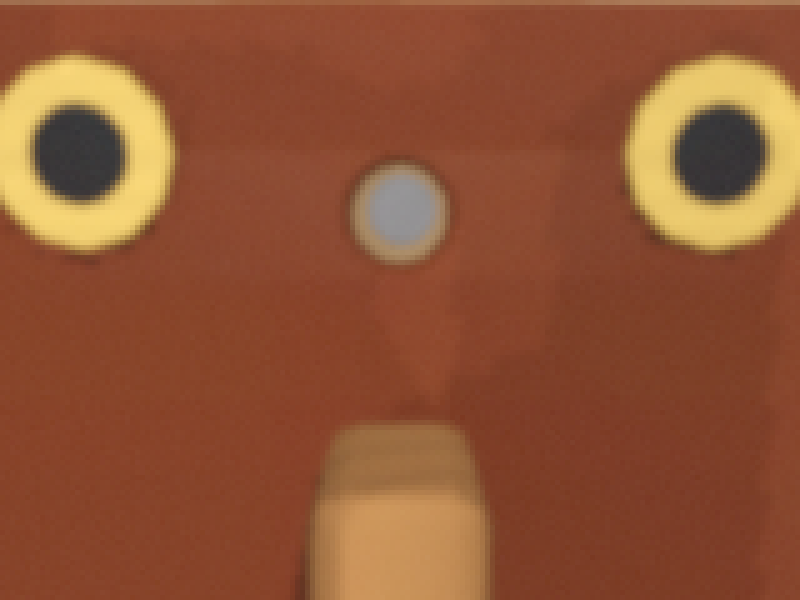

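Through the far hole (crop 400,213) the pin (403,210) is almost centred, within about 0.5 mm. I'll lower slowly.

{"name": "play_rows", "arguments": {
  "moves": [0,0,-3,0,-1,0,0,-3,0,-1,0,0,-3,0,-1,0,0,-3,0,-1,0,0,-2,0,-1,0,0,-1,0,-1,0,0,-1,0,-1,0,0,-1,0,-1,0,0,-1,0,-1,0,0,0,0,-1]
}}

```text
clock: 11.1
tcp_pos: [557.5, 177.3, 76.6]
eef_rot: [[-0.979, -0.206, 0.0], [-0.206, 0.979, -0.0], [-0.0, -0.0, -1.0]]
ft_force: [0.1, 0.1, -3.6]
width: 0.191
finger_force: 40.0
```

{"name": "play_rows", "arguments": {
  "moves": [0,0,-0.8,0,-1,0,0,-0.8,0,-1,0,0,-0.8,0,-1,0,0,-0.8,0,-1,0,0,0,0,-1]
}}

```text
clock: 11.72
tcp_pos: [557.5, 177.3, 73.3]
eef_rot: [[-0.979, -0.206, -0.0], [-0.206, 0.979, -0.0], [0.0, -0.0, -1.0]]
ft_force: [0.2, -0.4, -3.6]
width: 0.192
finger_force: 40.0
```

{"name": "play_rows", "arguments": {
  "moves": [0,0,-0.8,0,-1,0,0,-0.8,0,-1,0,0,-0.8,0,-1,0,0,0,0,-1]
}}

```text
clock: 12.22
tcp_pos: [557.5, 177.3, 70.9]
eef_rot: [[-0.979, -0.206, -0.0], [-0.206, 0.979, -0.0], [0.0, -0.0, -1.0]]
ft_force: [-0.9, -0.1, -3.6]
width: 0.19
finger_force: 40.0
```

{"name": "play_rows", "arguments": {
  "moves": [0,0,-0.8,0,-1,0,0,-0.8,0,-1,0,0,-0.8,0,-1,0,0,-0.8,0,-1,0,0,0,0,-1]
}}

```text
clock: 12.85
tcp_pos: [557.5, 177.3, 67.7]
eef_rot: [[-0.979, -0.206, -0.0], [-0.206, 0.979, -0.0], [0.0, -0.0, -1.0]]
ft_force: [-0.5, 0.2, -3.2]
width: 0.19
finger_force: 40.0
```

{"name": "play_rows", "arguments": {
  "moves": [0,0,-0.8,0,-1,0,0,-0.8,0,-1,0,0,-0.7,0,-1,0,0,-0.5,0,-1,0,0,0,0,-1]
}}

```text
clock: 13.48
tcp_pos: [557.5, 177.3, 65.0]
eef_rot: [[-0.979, -0.206, -0.0], [-0.206, 0.979, -0.0], [0.0, -0.0, -1.0]]
ft_force: [-0.2, 0.9, -3.6]
width: 0.196
finger_force: 40.0
```

{"name": "play_rows", "arguments": {
  "moves": [0,0,-0.4,0,-1,0,0,0,0,-1]
}}

```text
clock: 13.72
tcp_pos: [557.5, 177.3, 64.6]
eef_rot: [[-0.979, -0.206, 0.0], [-0.206, 0.979, -0.0], [-0.0, -0.0, -1.0]]
ft_force: [0.2, 0.2, -3.5]
width: 0.195
finger_force: 40.0
```

{"name": "play_rows", "arguments": {
  "moves": [0,0,-0.4,0,-1,0,0,0,0,-1]
}}

```text
clock: 13.98
tcp_pos: [557.6, 177.3, 64.5]
eef_rot: [[-0.979, -0.206, 0.0], [-0.206, 0.979, 0.0], [-0.0, 0.0, -1.0]]
ft_force: [-1.0, -1.3, 3.2]
width: 0.196
finger_force: 40.0
```

{"name": "play_rows", "arguments": {
  "moves": [0,0,-0.3,0,-1,0,0,0,0,-1]
}}

```text
clock: 14.22
tcp_pos: [557.6, 177.3, 64.5]
eef_rot: [[-0.979, -0.206, 0.0], [-0.206, 0.979, 0.0], [-0.0, 0.0, -1.0]]
ft_force: [-1.8, -0.9, 7.7]
width: 0.192
finger_force: 40.0
```

Contact came at exactly home height, so the template is flush. I'll release, rise and check.

{"name": "play_rows", "arguments": {
  "moves": [0,0,0,0,0.1,0,0,0,0,0.1,0,0,0,0,0.1,0,0,0,0,0.1,0,0,0,0,0.1,0,0,2,0,0.1,0,0,10,0,0.1,0,0,25,0,0.1,0,0,40,0,0.1,0,0,40,0,0.1]
}}

```text
clock: 15.48
tcp_pos: [557.4, 177.2, 182.7]
eef_rot: [[-0.979, -0.206, 0.0], [-0.206, 0.979, 0.0], [-0.0, 0.0, -1.0]]
ft_force: [0.1, -0.2, 0.2]
width: 0.553
finger_force: 0.0
```

{"name": "play_rows", "arguments": {
  "moves": [0,0,40,0,0.1,0,0,20,0,0.1,0,0,0,0,0.1]
}}

```text
clock: 15.85
tcp_pos: [558.2, 177.5, 243.0]
eef_rot: [[-0.979, -0.206, 0.004], [-0.206, 0.979, 0.001], [-0.004, 0.001, -1.0]]
ft_force: [-0.5, 0.2, -0.7]
width: 0.549
finger_force: 0.0
```

Run:
```python
from h import *
np.set_printoptions(precision=2,suppress=True)
s=manip.get_state();print(s['clock'],s['tcp_pos'],s['width'])
for cam in ['side','wrist']:
    p=camera_params(cam);im,d=grab_frame(cam);c=cloud(p,d,np.ones(d.shape,bool))
    cv2.imwrite(f'pics/{cam}4.png',im[:,:,::-1])
    for n,z0,z1 in [('plate',52,61),('bar',67,75),('knob',94,102)]:
        k=(c[:,2]>z0)&(c[:,2]<z1)&(c[:,0]<700)&(c[:,0]>430)
        k&=(c[:,1]>60)&(c[:,1]<262) if n=='plate' else (c[:,1]>225)&(c[:,1]<350)
        q=c[k]
        if len(q)>5: print(cam,n,len(q),cv2.minAreaRect(q[:,:2].astype(np.float32)),np.median(q,0))
    for o in spot_point(cam,'button_knob')[:1]: print('knob',o['score'],ray_z(p,o['centre'],84.5))
    for o in spot_point(cam,'button_pivot')[:1]: print('piv',o['score'],ray_z(p,o['centre'],70.5))
```

```text
15.85 [558.23 177.54 243.03] 0.5487129440430384
side plate 1688 ((558.2133178710938, 181.03890991210938), (181.11773681640625, 146.14938354492188), 10.392459869384766) [551.77 197.65  57.47]
side bar 253 ((508.88909912109375, 284.9497985839844), (96.98310089111328, 21.15945816040039), 31.831201553344727) [511.17 289.15  71.22]
side knob 48 ((485.6881408691406, 270.9721984863281), (15.087756156921387, 18.281492233276367), 12.68009090423584) [485.03 275.47  98.99]
knob 0.83 [482.2  271.05  84.5 ]
piv 0.72 [538.9  310.74  70.5 ]
wrist plate 11440 ((554.0802001953125, 195.98121643066406), (180.2211151123047, 154.01669311523438), 11.912186622619629) [545.57 174.54  55.44]
wrist bar 980 ((507.7911682128906, 283.5443420410156), (97.03229522705078, 18.21856117248535), 30.551389694213867) [512.01 285.62  69.75]
wrist knob 221 ((484.95550537109375, 269.77752685546875), (16.91067886352539, 16.899507522583008), 71.28520202636719) [484.7  269.28  97.85]
knob 0.63 [486.77 270.11  84.5 ]
piv 0.98 [534.97 300.17  70.5 ]
```

View pics/wrist4.png

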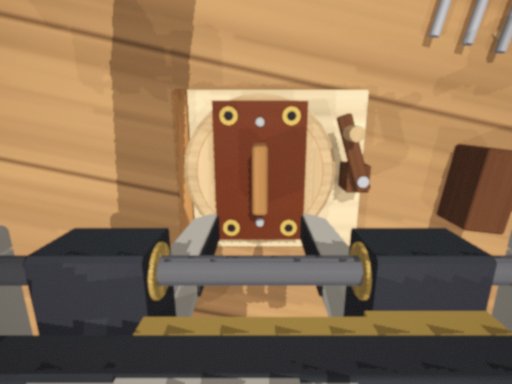

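The template is home: both pin heads show in its holes at (260,122) and (260,223). The button is still aside, with its knob at (354,132).

Run:
```python
from h import *
print(manip.get_state()['joints'].round(2))
P=np.array([537.9,301.3]);a=np.radians(210.6)
k=P+62*np.array([np.cos(a),np.sin(a)]);print(k)
N=20; prev=k
for i in range(1,N+1):
    t=a+np.radians(73.5)*i/N; q=P+62*np.array([np.cos(t),np.sin(t)]);print(i,q.round(1),(q-prev).round(1));prev=q.round(1)
```

```text
[-0.37  0.41 -0.05  1.9   0.03  0.83  1.34]
[484.53399433 269.73943222]
1 [486.7 266.4] [ 2.1 -3.4]
2 [489.  263.2] [ 2.3 -3.2]
3 [491.6 260.1] [ 2.6 -3.1]
4 [494.3 257.2] [ 2.7 -2.9]
5 [497.2 254.5] [ 2.9 -2.7]
6 [500.3 252. ] [ 3.1 -2.5]
7 [503.5 249.7] [ 3.2 -2.3]
8 [506.9 247.6] [ 3.4 -2.1]
9 [510.4 245.7] [ 3.5 -1.9]
10 [514.  244.1] [ 3.6 -1.6]
11 [517.7 242.7] [ 3.7 -1.4]
12 [521.5 241.5] [ 3.8 -1.2]
13 [525.4 240.6] [ 3.9 -0.9]
14 [529.3 239.9] [ 3.9 -0.7]
15 [533.3 239.5] [ 4.  -0.4]
16 [537.3 239.3] [ 4.  -0.2]
17 [541.2 239.4] [3.9 0.1]
18 [545.2 239.7] [4.  0.3]
19 [549.1 240.3] [3.9 0.6]
20 [553.  241.2] [3.9 0.9]
```

{"name": "play_rows", "arguments": {
  "moves": [-25,32,0,0.1,0.1,-25,32,0,0.1,0.1,-23,28,0,0.1,0.1,0,0,-40,0,0.1,0,0,-40,0,0.1,0,0,-40,0,0.1,0,0,-25,0,0.1,0,0,-15,0,0.1,0,0,0,0,0.1,0,0,0,0,0.1]
}}

```text
clock: 17.4
tcp_pos: [484.9, 269.6, 81.6]
eef_rot: [[-0.874, -0.486, 0.001], [-0.486, 0.874, 0.001], [-0.001, 0.0, -1.0]]
ft_force: [0.7, -0.2, 0.3]
width: 0.55
finger_force: 0.0
```

{"name": "play_rows", "arguments": {
  "moves": [0,0,-4,0,0.1,0,0,-3,0,0.1,0,0,0,0,-1,0,0,0,0,-1,0,0,0,0,-1,0,0,0,0,-1,0,0,0,0,-1,0,0,0,0,-1,0,0,0,0,-1,0,0,0,0,-1],
  "squeeze": 8
}}

```text
clock: 18.65
tcp_pos: [484.5, 269.4, 74.0]
eef_rot: [[-0.874, -0.486, 0.0], [-0.486, 0.874, 0.0], [-0.0, 0.0, -1.0]]
ft_force: [-0.6, 0.1, 1.1]
width: 0.194
finger_force: 8.0
```

{"name": "play_rows", "arguments": {
  "moves": [2.1,-3.4,0,0.037,-1,2.3,-3.2,0,0.037,-1,2.6,-3.1,0,0.037,-1,2.7,-2.9,0,0.037,-1,2.9,-2.7,0,0.037,-1,3.1,-2.5,0,0.037,-1,3.2,-2.3,0,0.037,-1,3.4,-2.1,0,0.037,-1,3.5,-1.9,0,0.037,-1,3.6,-1.6,0,0.037,-1]
}}

```text
clock: 19.9
tcp_pos: [514.2, 243.4, 73.9]
eef_rot: [[-0.637, -0.77, -0.0], [-0.77, 0.637, -0.0], [0.0, -0.0, -1.0]]
ft_force: [-2.8, -0.1, 3.0]
width: 0.19
finger_force: 8.0
```

{"name": "play_rows", "arguments": {
  "moves": [3.7,-1.4,0,0.037,-1,3.8,-1.2,0,0.037,-1,3.9,-0.9,0,0.037,-1,3.9,-0.7,0,0.037,-1,4,-0.4,0,0.037,-1,4,-0.2,0,0.037,-1,3.9,0.1,0,0.037,-1,4,0.3,0,0.037,-1,3.5,0.6,0,0.02,-1,0,0,0,0,-1]
}}

```text
clock: 21.15
tcp_pos: [549.4, 239.9, 73.9]
eef_rot: [[-0.369, -0.929, 0.001], [-0.929, 0.369, 0.001], [-0.001, -0.001, -1.0]]
ft_force: [-0.7, -1.0, 2.1]
width: 0.19
finger_force: 8.0
```

Run:
```python
from rig import manip
s=manip.get_state();print(s['clock'],s['tcp_pos'],s['ft_force'],s['width'],s['finger_force'],s['joints'].round(2))
```

```text
21.15 [549.38790334 239.94050787  73.93624515] [-0.71557274 -1.0385661   2.13125134] 0.18990313978156848 8.000343292951584 [-0.29  0.66 -0.32  1.99  0.37  0.55  1.89]
```

{"name": "play_rows", "arguments": {
  "moves": [1,0.2,0,0,-1,0,0,0,0,-1,0,0,0,0,0.1,0,0,0,0,0.1,0,0,0,0,0.1,0,0,0,0,0.1,0,0,5,0,0.1,0,0,20,0,0.1,0,0,40,0,0.1,0,0,50,0,0.1]
}}

```text
clock: 22.4
tcp_pos: [549.1, 239.8, 189.7]
eef_rot: [[-0.368, -0.93, -0.002], [-0.93, 0.368, -0.001], [0.001, 0.001, -1.0]]
ft_force: [0.9, -0.8, 0.4]
width: 0.546
finger_force: 0.0
```

{"name": "play_rows", "arguments": {
  "moves": [0,0,50,0,0.1,-20,-30,20,0,0.1,-20,-40,0,0,0.1,-10,-40,0,0,0.1,0,-40,0,0,0.1,0,-40,0,0,0.1,0,-20,0,0,0.1,0,0,0,0,0.1]
}}

```text
clock: 23.4
tcp_pos: [499.6, 28.6, 259.2]
eef_rot: [[-0.371, -0.928, 0.0], [-0.928, 0.371, -0.0], [0.0, -0.0, -1.0]]
ft_force: [0.2, 0.1, 0.7]
width: 0.552
finger_force: 0.0
```

Run:
```python
from h import *
s=manip.get_state();print(s['clock'],s['tcp_pos'])
p=camera_params('side');im,d=grab_frame('side');c=cloud(p,d,np.ones(d.shape,bool))
cv2.imwrite('pics/s5.png',cv2.resize(im[130:300,150:370,::-1],(800,600)))
for n,z0,z1 in [('bar',67,75),('knob',94,102)]:
    q=c[(c[:,2]>z0)&(c[:,2]<z1)&(c[:,0]<640)&(c[:,0]>430)&(c[:,1]>200)&(c[:,1]<350)]
    if len(q)>5: print(n,len(q),cv2.minAreaRect(q[:,:2].astype(np.float32)),np.median(q,0))
```

```text
23.4 [499.55419942  28.63881443 259.22921202]
bar 174 ((543.4801635742188, 278.42071533203125), (18.04537582397461, 79.75843048095703), 10.692524909973145) [542.3555263  279.86503409  71.52790817]
knob 42 ((550.3059692382812, 243.19496154785156), (16.458477020263672, 15.708873748779297), 61.23194885253906) [550.28951056 244.57276992  98.97307542]
```

View pics/s5.png

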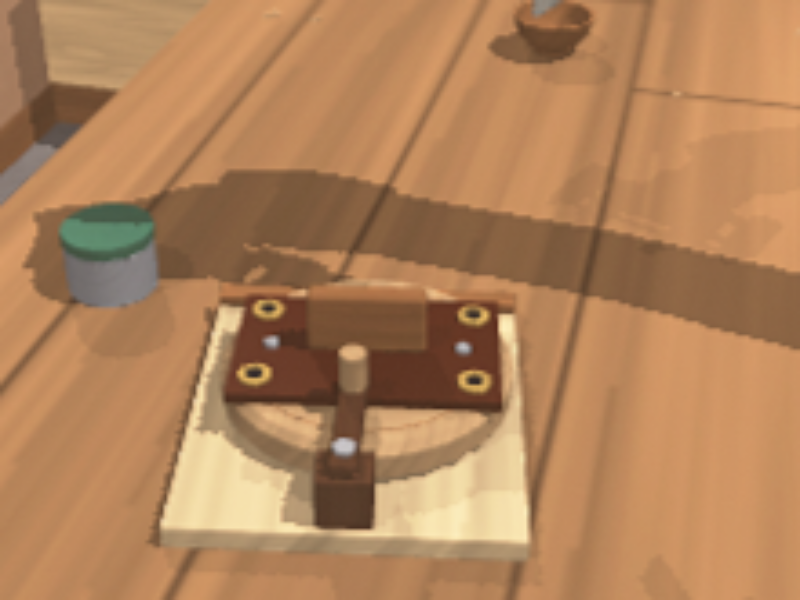

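The button lies across the template's edge, with the bar running from the pivot (343,447) to the knob (352,370). Both pins show at (272,342) and (463,348), and nothing else has moved.

```bash
python3 -c "
from rig import manip
print(manip.close_job())"
```

```text
the job is handed in; nothing more can be done
None
```

The template lies flush on the blank with both pins through its holes, the turn button is swung to about 1.55 rad (it needed over 1.4), and I handed the job in at about 23 s; the hand-in returned no verdict.

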